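Seat the under-sink caddy and unscrew the jar

TASK

Push the open pull-out caddy drawer under the sink fully home until it clicks onto its catch, so that the tall square jar standing in it is braced. Then unscrew the jar's tight round cap anticlockwise until the thread lets go, without lifting the jar out of its well, and finish while holding the cap in the gripper, level, a couple of centimetres straight above the open neck. Leave everything else as it stands.

Things in the scene. Friction and masses are not known exactly. Their poses are not given: they have to be found in the camera images.
- runner: Fixed grey plastic runner unit of the caddy, 151 mm deep (x), 228 mm wide (y), rails 44 mm high. Origin: centre of its underside on the work surface; +x is the closing direction of the drawer. The drawer has two 74 mm square wells (26 mm deep) side by side, centred 95 mm behind its front face, 52 mm left and right of its middle: the jar stands in one, the low tub in the other.
- home (a point): The fixed point on the runner where drawer_front lies when the drawer is fully home; axes as the runner. The drawer starts 45 to 75 mm short of it. The drawer slides easily (1 to 2 N) to about 10 mm short, where a sprung roller catch must be overcome with about 10 to 12 N; in the last 4 mm the catch pulls it home against a solid stop.
- drawer_front (a point): Midpoint of the top edge of the drawer's front face (the face toward the robot); moves with the drawer, axes as the runner: x closing direction, y left, z up. The front panel is 8 mm thick, 194 mm wide and 75 mm high; its top edge is 87 mm above the work surface; push on its middle. Behind it is an open 44 mm deep compartment, then the wells.
- jar: White plastic jar with square body 70 x 70 mm, 80 mm high, shoulder to 85 mm, then a round neck of 40 mm diameter; about 0.45 kg. Origin: centre of its underside, z up, 18 mm above the work surface. It stands loose in its well (2 mm play a side), which keeps it from turning with the cap (it may follow by up to 0.06 rad). Two thread lugs sit on the +x and -x sides of its neck.
- mouth (a point): Centre of the top of the jar's neck with its sprung inner seal, 114 mm above the jar's underside; axes as the jar. The seal presses the screwed-on cap up with about 25 N, which makes it tight (about 0.2 to 0.25 N m to turn), and rises 3 mm when the cap is freed.
- cap: Round ribbed grey screw cap of the jar, 58 mm diameter, 24 mm high, 35 g, flat top, 3 mm skirt. Origin: centre of the lower edge of its skirt, z up. Screwed on, its origin is 94 mm above the jar's underside (112 mm above the work surface), 9 mm above the jar's shoulder. Its two inside lugs lie on its +x and -x sides.
- cap_top (a point): Centre of the cap's flat top, axes as the cap. Screwed on, the cap's yaw relative to the jar is -0.20 to +0.17 rad. Turned anticlockwise seen from above (yaw grows), staying at the same height, it is free once that angle exceeds 0.9 rad, until 1.95 rad: turning it 1.2 to 1.5 rad always frees it, then it lifts straight off. Clockwise it runs into a stop.
- tub: Bystander: low round white tub with grey lid, 66 mm diameter, 62 mm high, in the drawer's other well. Origin: centre of its underside.
- aerator: Bystander: chrome tap aerator, 26 mm diameter, 21 mm high, standing in the compartment behind the drawer's front panel. Origin: centre of its underside.
- spray_a: Bystander: clear spray bottle with a trigger head, 72 mm diameter, 210 mm high, on the turntable (240 mm diameter disc, top 20 mm above the surface). Origin: centre of its underside.
- spray_b: Bystander: white spray bottle with a trigger head, 72 mm diameter, 210 mm high, on the same turntable. Origin: centre of its underside.
- jug: Bystander: open purple plastic jug, 104 mm diameter, 150 mm high, handle on its -y side reaching 94 mm out. Origin: centre of its underside.
- brush: Bystander: green scrubbing brush lying bristles down, 150 x 50 mm, 40 mm high. Origin: centre of its underside.
- mousetrap: Bystander: flat steel mousetrap with spring clip, 100 x 48 mm, 17 mm high. Origin: centre of its underside.
Mind the look-alikes: they are no part of the job. Leave any purple or yellow look-alike of the jar alone.

How it is judged:
By the outcome, as a careful person would: the job done as asked, in the order asked, and still so for the second after the job is handed in, while the arm keeps its last pose, push and grip.
It also fails if it takes over 48 s, if anything falls off the work surface, if the arm or the gripper's body presses on something with over 40 N, if the wrist force passes 120 N, or if a joint passes its speed limit or range.

ROBOT

A 7-joint arm with a two-finger parallel gripper is mounted at the origin on the work surface. World frame = base frame: x ahead of the robot, y to its left, z up, the work surface at z = 0. Lengths are in m, angles in rad, forces in N, time in s.
With the tool pointing down it reaches from about 0.4 to 0.75 m from the base axis. Payload 19.5 kg.
Tool frame: the origin (TCP) lies on the mounting face of the last link; the fingertips stand tips_ahead ahead of it and the grasp point (between the pads) lies 155 mm ahead of it (tips_ahead is the distance from the TCP to the fingertips, in m); z points along the fingers, y is the line along which they close (so a half turn about z gives the same grasp; the last joint's range is limited). The gripper opens to 85 mm and grips with 20 to 120 N. Pads are 22 mm wide; open, the fingers measure 114 mm over their backs; the gripper's body (76 mm by 85 mm) begins 54 mm behind the grasp point. The pads swing forward as they close: fully open they stand 13 mm farther back than shut.
Start: joints at [1.174, 0.707, -0.028, 1.485, 0.022, 0.951, -0.075], TCP at [0.2, -0.539, 0.405] pointing down, gripper open.
Joint ranges: [-2.71, 2.71], [-0.32, 2.16], [-1.57, 1.52], [0, 2.45], [-1.46, 4.6], [0, 2.02], [-2.83, 2.83]. Speed limits (rad/s): [1.89, 1.89, 2.57, 2.57, 3.01, 3.01, 3.01].

INTERFACE

Orientations are given as a unit quaternion [x, y, z, w].
In Python, from station import * gives the robot as it stands.
- The arm moves only by the tool servo_tool, never from a script. Its argument "increments" is a list of rows, each an object of numbers: "x", "y", "z": the shift along the world's x, y, z in mm; "ax", "ay", "az": the turn, a rotation vector about the world's x, y, z in degrees. In form: [{"x": .., "y": .., "z": .., "ax": .., "ay": .., "az": ..}, ...]. A call has 1 to 8 rows; each row shifts and turns the commanded pose from where the row before left it; what a row does not reach is not made up. A row lasts 1/8 s, in which the tool goes at most 62.5 mm and 10.7 degrees, less where a joint would pass 70% of its speed; a pose out of reach is approached as far as the arm can. A call is refused whole if a number of a shift passes 62.5 or a number of a turn 10.7, either way. A call with a gripper value outside its range is refused whole. "claw" is the closure, from 0 (fully open) to 1 (shut), set as the call begins (left out, the last holds). The fingers move at their own pace and stop on an object; the grip force is fixed at half the most. Time passes only in rows, so rows that do not move let the fingers close. It gives the time, the measured TCP pose, the force, the opening and the grip force at its end, in the units of the state.
- read_state(): the state, without advancing time (a new reading comes with each control period).
- read_camera(name): name is "side" or "top"; returns a dict with "image" (480x640x3 uint8, red, green, blue), "fx", "fy", "cx", "cy" (pixels), "distortion" ([k1, k2, p1, p2, k3] as OpenCV has them; the pictures are not rectified), "cam_to_world" (4x4, takes a point from camera to world coordinates). Camera axes: x right, y up, looking along -z (the intrinsics and any distortion apply to the point x, -y, -z); pixel columns grow to the right and rows downward; lengths in m; the calibration is good to about 2 mm. A picture is of the moment at which its call begins. There is no depth.
- sign_off(): hands the job in; it is judged then, once.
Trained networks look in the newest picture that a camera, given by its name, has taken for a name from the list of things; names that differ only in an ending like _2 or _b are one class to them, and where a whole thing is asked for, a point or a joint stands for the part that bears it (a point fixed in the world has none). Each returns a list of dicts, best first, with "conf" (0 to 1); they miss things now and then, are a little off and sometimes report something else, mostly with a low value. They report only what shows in the picture. A call takes as long as a camera call. They do not tell look-alikes from the thing itself.
- recognise(camera, target): "bbox" ([centre column, centre row, width, height] in pixels, round what is visible of it).
- pinpoint(camera, target): "uv" ([column, row] in pixels: a listed point, or the origin of a listed thing).
The state is a dict: "time_s": time; "joint_pos": joint angles; "joint_vel": joint speeds; "joint_torque": joint torques, N m; "position": TCP position; "tool_rot": TCP orientation; "force": force on the tool from outside, world axes, zero at the start; "torque": the same for the moment, N m; "gripper_width": finger opening in m; "grasp_force": force on a finger pad.
Only numpy, scipy, OpenCV 4.12 (cv2) and the standard library are available. Lean on these libraries where they do the work, as an engineer would, in place of code of your own. Each camera call takes 0.05 s, during which the arm holds its last target. There are 200 camera calls.

## Working session

There is one attempt and no reset: what is moved stays moved. The work goes in short steps, Python scripts to look and compute and a tool call to move; the robot and the scene stay as the last step left them, time stands still between calls to the robot, and variables do not carry over. Pictures are saved under pics/ and viewed, at most 10 in all, crops included, and the job is handed in when it is done.

Besides the shell and the picture viewer there is one more tool, called by a JSON object that holds its "name" and its "arguments". servo_tool: Moves the arm, as the interface text tells. Its arguments: {"type":"object","properties":{"increments":{"type":"array"},"claw":{"type":"number"}},"required":["increments"]}

```bash
mkdir -p pics; ls; cat > h.py <<'E'
from station import *
import numpy as np, cv2
def cam(n,save=None):
    c=read_camera(n)
    if save: cv2.imwrite('pics/'+save,c['image'][:,:,::-1])
    return c
def ray(c,uv):
    K=np.array([[c['fx'],0,c['cx']],[0,c['fy'],c['cy']],[0,0,1.]])
    p=cv2.undistortPoints(np.array([[uv]],float),K,np.array(c['distortion'],float))[0,0]
    T=np.array(c['cam_to_world']); d=T[:3,:3]@np.array([p[0],-p[1],-1.]); return T[:3,3],d
def atz(c,uv,z):
    o,d=ray(c,uv); return o+d*(z-o[2])/d[2]
def proj(c,P):
    K=np.array([[c['fx'],0,c['cx']],[0,c['fy'],c['cy']],[0,0,1.]])
    T=np.array(c['cam_to_world']); q=T[:3,:3].T@(np.array(P)-T[:3,3]); q=q*[1,-1,-1]
    return cv2.projectPoints(q.reshape(1,1,3),np.zeros(3),np.zeros(3),K,np.array(c['distortion'],float))[0].ravel()
def tri(c1,u1,c2,u2):
    o1,d1=ray(c1,u1);o2,d2=ray(c2,u2)
    t=np.linalg.lstsq(np.stack([d1,-d2],1),o2-o1,rcond=None)[0]
    a=o1+d1*t[0];b=o2+d2*t[1]; return (a+b)/2,np.linalg.norm(a-b)
E
python3 - <<'E'
from h import *
np.set_printoptions(precision=4,suppress=True)
s=read_state();print({k:(np.round(v,4) if not isinstance(v,dict) else v) for k,v in s.items()})
a=cam('top','t1.png');b=cam('side','s1.png')
print(a['cam_to_world'],b['cam_to_world'])
H=dict(home=.087,drawer_front=.087,cap_top=.136,mouth=.132,jar=.018,tub=.018,runner=0,aerator=.01)
for n,z in H.items():
    A=pinpoint('top',n)[:3];B=pinpoint('side',n)[:3]
    for x in A:print(n,'top',np.round(x['uv'],1),round(x['conf'],2),atz(a,x['uv'],z))
    for x in B:print(n,'side',np.round(x['uv'],1),round(x['conf'],2),atz(b,x['uv'],z))
    if A and B:print('  tri',*tri(a,A[0]['uv'],b,B[0]['uv']))
E
```

```text
pics
{'time_s': np.float64(0.0), 'joint_pos': array([ 1.1743,  0.7071, -0.0276,  1.485 ,  0.022 ,  0.9509, -0.0755]), 'joint_vel': array([-0.001 , -0.0001,  0.0004, -0.0005,  0.002 , -0.0005,  0.0002]), 'joint_torque': array([  0.007 , -88.3196,   1.2373, -23.6168,   0.0172,   0.0066,
        -0.    ]), 'position': array([ 0.1997, -0.5391,  0.4042]), 'tool_rot': array([ 0.9843,  0.1765, -0.0001, -0.0005]), 'force': array([-1.6396, -0.0792, -0.3792]), 'torque': array([ 0.0469,  0.0184, -0.0001]), 'grasp_force': np.float64(0.0), 'gripper_width': np.float64(0.0851)}
[[ 0.0611  0.9752 -0.2127  0.3426]
 [-0.9981  0.0588 -0.017   0.0142]
 [-0.0041  0.2133  0.977   1.1102]
 [ 0.      0.      0.      1.    ]] [[-0.9984  0.0506 -0.0237  0.523 ]
 [-0.0512 -0.6592  0.7502  1.1093]
 [ 0.0224  0.7503  0.6607  1.0536]
 [ 0.      0.      0.      1.    ]]
home top [363.8 225.2] 0.45 [ 0.5866 -0.0731  0.087 ]
home top [390.2 235.7] 0.45 [ 0.5668 -0.131   0.087 ]
drawer_front top [356.8 276.1] 0.84 [ 0.4749 -0.0627  0.087 ]
drawer_front top [460.4 308. ] 0.58 [ 0.4205 -0.2832  0.087 ]
drawer_front top
[... 1184 characters left out ...]
 [338.5 233.1] 0.76 [ 0.5809 -0.0214  0.018 ]
tub side [312.8 245.8] 0.7 [ 0.5643 -0.0241  0.018 ]
tub side [315.5 188. ] 0.68 [ 0.5703 -0.2827  0.018 ]
tub side [395.1 339.3] 0.42 [0.3589 0.2793 0.018 ]
  tri [ 0.5716 -0.0199  0.0246] 0.015488511151190699
runner top [364.7 228. ] 0.58 [ 0.6008 -0.0829  0.    ]
runner top [387.2 238.6] 0.36 [ 0.5785 -0.1365  0.    ]
runner side [297.3 238.3] 0.62 [ 0.6094 -0.0711  0.    ]
runner side [315.3 393.6] 0.42 [0.5343 0.4244 0.    ]
  tri [ 0.6072 -0.0846 -0.0132] 0.006649295519247384
aerator top [339.7 263.8] 0.43 [ 0.5108 -0.0281  0.01  ]
aerator side [336.2 246.6] 0.49 [ 0.5016 -0.0344  0.01  ]
  tri [ 0.5056 -0.0271  0.0179] 0.008019588599752422
```

View pics/t1.png

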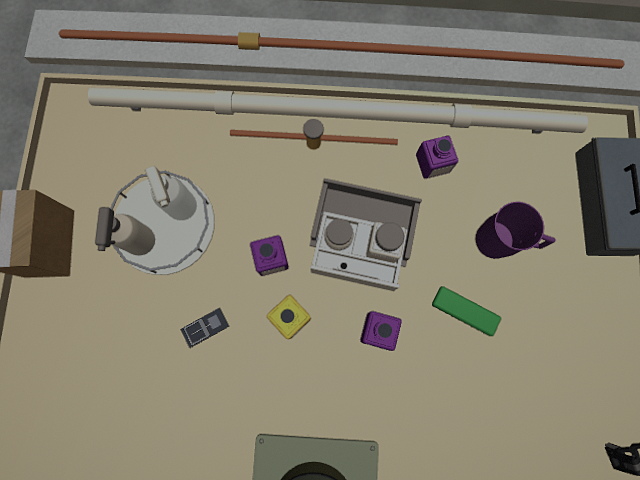

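View pics/s1.png

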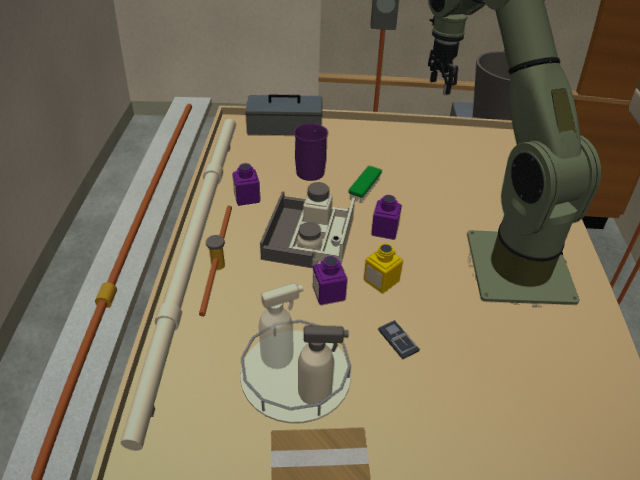

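Top view: the caddy is in the middle, with its drawer front at about (356,277). The white jar's cap is at (391,236), the tub at (340,233), and look-alikes are at (382,330), (268,255), (289,316) and (437,155). The side view agrees, with the cap at (318,190).

```bash
python3 - <<'E'
from h import *
import station
np.set_printoptions(precision=4,suppress=True)
print([n for n in dir(station) if n[0]!='_'][:60], getattr(station,'tips_ahead',None), read_state().keys())
a=cam('top');b=cam('side')
print('cap',*tri(a,[392,236.4],b,[317.2,188.3]))
l=atz(a,[327,180],.044);r=atz(a,[420,200],.044);d=l-r;print('yaw',np.arctan2(-d[0],d[1]),l,r,np.linalg.norm(d))
big=cv2.resize(a['image'][165:305,295:435],(800,800//1),interpolation=cv2.INTER_CUBIC)[:, :, ::-1]
cv2.imwrite('pics/crop1.png',cv2.resize(big,(600,600)))
E
```

```text
['PlanningError', 'pinpoint', 'read_camera', 'read_state', 'recognise', 'sign_off', 'tips_ahead'] 0.1734 dict_keys(['time_s', 'joint_pos', 'joint_vel', 'joint_torque', 'position', 'tool_rot', 'force', 'torque', 'grasp_force', 'gripper_width'])
cap [ 0.5583 -0.1289  0.1309] 0.004602323756126255
yaw -0.16100058921470198 [0.6989 0.0123 0.044 ] [ 0.6639 -0.2031  0.044 ] 0.21821788090698643
```

View pics/crop1.png

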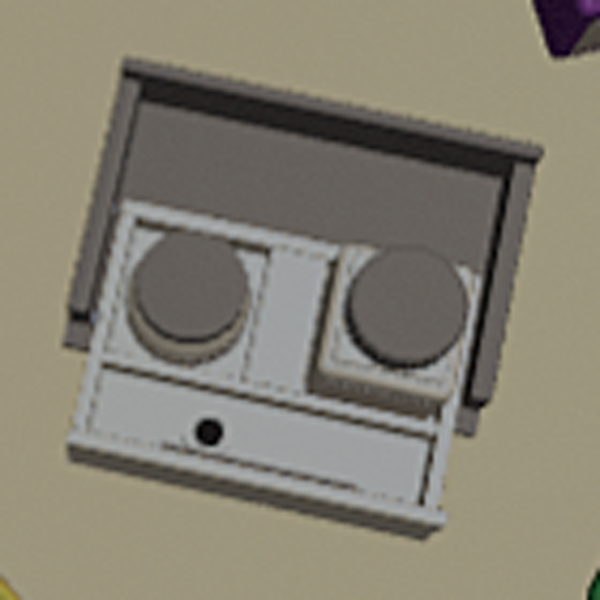

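{"name": "servo_tool", "arguments": {"increments": [{"x": 25,"y": 50,"az": -4},{"x": 25,"y": 50,"az": -4},{"x": 25,"y": 50,"az": -4},{"x": 25,"y": 50,"az": -4},{"x": 25,"y": 50,"az": -4},{"x": 25,"y": 50,"az": -4},{"x": 25,"y": 50,"az": -4},{"x": 25,"y": 50}], "claw": 1}}

```text
schema error: expected keys x, y, z, ax, ay, az
```

The crop shows the front panel's top edge from (70,447) to (440,527), the white jar's cap at (408,305) and the aerator at (208,432).

```bash
python3 - <<'E'
from h import *
np.set_printoptions(precision=4,suppress=True)
a=cam('top');f=lambda u,v:[u/4.2857+295,v/4.2857+165]
for p,q,z in [((70,447),(441,527),.087),((125,60),(541,152),.044)]:
    l=atz(a,f(*p),z);r=atz(a,f(*q),z);d=l-r;print('yaw',np.arctan2(-d[0],d[1]),(l+r)/2,np.linalg.norm(d))
print(atz(a,f(408,305),.136))
E
```

```text
yaw -0.15382570048106228 [ 0.4693 -0.058   0.087 ] 0.18728749248288293
yaw -0.1671485037931251 [ 0.682  -0.0935  0.044 ] 0.22809097191920497
[ 0.5551 -0.1241  0.136 ]
```

{"name": "servo_tool", "arguments": {"increments": [{"x": 25,"y": 50,"z": 0,"ax": 0,"ay": 0,"az": -4},{"x": 25,"y": 50,"z": 0,"ax": 0,"ay": 0,"az": -4},{"x": 25,"y": 50,"z": 0,"ax": 0,"ay": 0,"az": -4},{"x": 25,"y": 50,"z": 0,"ax": 0,"ay": 0,"az": -4},{"x": 25,"y": 50,"z": 0,"ax": 0,"ay": 0,"az": -4},{"x": 25,"y": 50,"z": 0,"ax": 0,"ay": 0,"az": -4},{"x": 25,"y": 50,"z": 0,"ax": 0,"ay": 0,"az": -4},{"x": 25,"y": 50,"z": 0,"ax": 0,"ay": 0,"az": -1}], "claw": 1}}

```text
time_s: 2.05
position: [0.4004, -0.1374, 0.4048]
tool_rot: [0.997, -0.076, 0.0, 0.0]
force: [1.5, -0.9, -0.1]
gripper_width: 0.0001
grasp_force: 0.0
```

{"name": "servo_tool", "arguments": {"increments": [{"x": 19,"y": 41,"z": 0,"ax": 0,"ay": 0,"az": 0},{"x": 19,"y": 41,"z": 0,"ax": 0,"ay": 0,"az": 0},{"x": 0,"y": 0,"z": -43,"ax": 0,"ay": 0,"az": 0},{"x": 0,"y": 0,"z": -43,"ax": 0,"ay": 0,"az": 0},{"x": 0,"y": 0,"z": -43,"ax": 0,"ay": 0,"az": 0},{"x": 0,"y": 0,"z": -41,"ax": 0,"ay": 0,"az": 0},{"x": 0,"y": 0,"z": 0,"ax": 0,"ay": 0,"az": 0}]}}

```text
time_s: 2.92
position: [0.4374, -0.0573, 0.2332]
tool_rot: [0.997, -0.076, -0.002, -0.0]
force: [-0.1, 1.0, 1.2]
gripper_width: 0.0001
grasp_force: 0.0
```

{"name": "servo_tool", "arguments": {"increments": [{"x": 6,"y": -1,"z": 0,"ax": 0,"ay": 0,"az": 0},{"x": 6,"y": -1,"z": 0,"ax": 0,"ay": 0,"az": 0},{"x": 6,"y": -1,"z": 0,"ax": 0,"ay": 0,"az": 0},{"x": 6,"y": -1,"z": 0,"ax": 0,"ay": 0,"az": 0},{"x": 6,"y": -1,"z": 0,"ax": 0,"ay": 0,"az": 0},{"x": 6,"y": -1,"z": 0,"ax": 0,"ay": 0,"az": 0}]}}

```text
time_s: 3.68
position: [0.4741, -0.0632, 0.2347]
tool_rot: [0.997, -0.076, -0.0, -0.0]
force: [-1.3, 0.5, 0.7]
gripper_width: -0.0002
grasp_force: 0.7
```

```bash
python3 - <<'E'
from h import *
a=cam('top');b=cam('side')
cv2.imwrite('pics/c2.png',np.hstack([cv2.resize(x,(400,400),interpolation=cv2.INTER_CUBIC) for x in (a['image'][160:320,290:450],b['image'][150:310,230:390])])[:,:,::-1])
print(read_state()['joint_pos'])
E
```

```text
[ 0.0115882   0.87445956  0.09828583  1.9963363  -0.27345627  0.28245556
 -1.38426971]
```

View pics/c2.png

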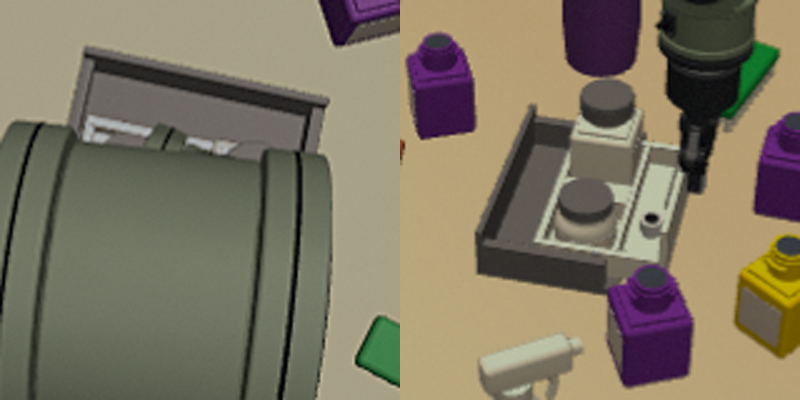

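The side crop shows the closed fingers touching the middle of the drawer front, with the jar and tub upright. I'll keep pushing.

{"name": "servo_tool", "arguments": {"increments": [{"x": 5,"y": -0.8,"z": 0,"ax": 0,"ay": 0,"az": 0},{"x": 5,"y": -0.8,"z": 0,"ax": 0,"ay": 0,"az": 0},{"x": 5,"y": -0.8,"z": 0,"ax": 0,"ay": 0,"az": 0},{"x": 4,"y": -0.6,"z": 0,"ax": 0,"ay": 0,"az": 0}]}}

```text
time_s: 4.28
position: [0.4931, -0.0663, 0.2346]
tool_rot: [0.997, -0.076, -0.0, -0.0]
force: [-1.9, -1.4, -0.4]
gripper_width: -0.0004
grasp_force: 0.7
```

{"name": "servo_tool", "arguments": {"increments": [{"x": 3,"y": -0.5,"z": 0,"ax": 0,"ay": 0,"az": 0},{"x": 3,"y": -0.5,"z": 0,"ax": 0,"ay": 0,"az": 0},{"x": 3,"y": -0.5,"z": 0,"ax": 0,"ay": 0,"az": 0}]}}

```text
time_s: 4.65
position: [0.5019, -0.0677, 0.2347]
tool_rot: [0.997, -0.076, -0.0, -0.0]
force: [-2.2, -0.6, -0.9]
gripper_width: 0.0003
grasp_force: 0.7
```

{"name": "servo_tool", "arguments": {"increments": [{"x": 3,"y": -0.5,"z": 0,"ax": 0,"ay": 0,"az": 0},{"x": 3,"y": -0.5,"z": 0,"ax": 0,"ay": 0,"az": 0}]}}

```text
time_s: 4.9
position: [0.508, -0.0687, 0.2347]
tool_rot: [0.997, -0.076, 0.0, -0.0]
force: [-1.3, -0.3, -1.3]
gripper_width: -0.0
grasp_force: 0.7
```

{"name": "servo_tool", "arguments": {"increments": [{"x": 3,"y": -0.5,"z": 0,"ax": 0,"ay": 0,"az": 0},{"x": 2,"y": -0.3,"z": 0,"ax": 0,"ay": 0,"az": 0}]}}

```text
time_s: 5.15
position: [0.5129, -0.0695, 0.2347]
tool_rot: [0.997, -0.076, 0.0, -0.0]
force: [-1.8, -0.9, -0.7]
gripper_width: 0.0001
grasp_force: 0.6
```

{"name": "servo_tool", "arguments": {"increments": [{"x": 3,"y": -0.5,"z": 0,"ax": 0,"ay": 0,"az": 0},{"x": 2,"y": -0.3,"z": 0,"ax": 0,"ay": 0,"az": 0}]}}

```text
time_s: 5.4
position: [0.5173, -0.0703, 0.2346]
tool_rot: [0.997, -0.076, -0.001, -0.0]
force: [-13.1, 0.7, 8.9]
gripper_width: -0.0002
grasp_force: 6.6
```

{"name": "servo_tool", "arguments": {"increments": [{"x": 2,"y": -0.3,"z": 0,"ax": 0,"ay": 0,"az": 0},{"x": 2,"y": -0.3,"z": 0,"ax": 0,"ay": 0,"az": 0}]}}

```text
time_s: 5.65
position: [0.521, -0.0709, 0.2346]
tool_rot: [0.997, -0.076, -0.001, -0.0]
force: [-8.9, 1.1, 4.3]
gripper_width: -0.0001
grasp_force: 4.2
```

{"name": "servo_tool", "arguments": {"increments": [{"x": 2,"y": -0.3,"z": 0,"ax": 0,"ay": 0,"az": 0},{"x": 1,"y": -0.2,"z": 0,"ax": 0,"ay": 0,"az": 0}]}}

```text
time_s: 5.9
position: [0.5248, -0.0714, 0.2346]
tool_rot: [0.997, -0.076, -0.0, -0.0]
force: [-2.5, 0.1, -0.0]
gripper_width: -0.0001
grasp_force: 1.0
```

{"name": "servo_tool", "arguments": {"increments": [{"x": 1,"y": -0.2,"z": 0,"ax": 0,"ay": 0,"az": 0},{"x": 1,"y": -0.1,"z": 0,"ax": 0,"ay": 0,"az": 0}]}}

```text
time_s: 6.15
position: [0.5261, -0.0716, 0.2346]
tool_rot: [0.997, -0.076, -0.001, -0.0]
force: [-13.6, 0.9, 7.9]
gripper_width: -0.0
grasp_force: 6.6
```

{"name": "servo_tool", "arguments": {"increments": [{"x": 0.5,"y": 0,"z": 0,"ax": 0,"ay": 0,"az": 0},{"x": 0,"y": 0,"z": 0,"ax": 0,"ay": 0,"az": 0}]}}

```text
time_s: 6.4
position: [0.5263, -0.0717, 0.2346]
tool_rot: [0.997, -0.076, -0.002, -0.0]
force: [-13.5, 0.2, 8.7]
gripper_width: 0.0001
grasp_force: 6.6
```

The drawer is against its stop. It travelled about 10 mm past the onset of the catch. Now I'll back off, rise clear and look.

{"name": "servo_tool", "arguments": {"increments": [{"x": -20,"y": 3,"z": 0,"ax": 0,"ay": 0,"az": 0},{"x": 0,"y": 0,"z": 50,"ax": 0,"ay": 0,"az": 0},{"x": -30,"y": 40,"z": 50,"ax": 0,"ay": 0,"az": 0},{"x": -40,"y": 60,"z": 40,"ax": 0,"ay": 0,"az": 0},{"x": -40,"y": 60,"z": 0,"ax": 0,"ay": 0,"az": 0},{"x": 0,"y": 60,"z": 0,"ax": 0,"ay": 0,"az": 0},{"x": 0,"y": 0,"z": 0,"ax": 0,"ay": 0,"az": 0}], "claw": 0}}

```text
time_s: 7.28
position: [0.4153, 0.1284, 0.3592]
tool_rot: [0.997, -0.072, 0.0, -0.001]
force: [0.5, -1.5, 0.3]
gripper_width: 0.0854
grasp_force: 0.0
```

```bash
python3 - <<'E'
from h import *
np.set_printoptions(precision=4,suppress=True)
a=cam('top');b=cam('side')
for n,z in dict(drawer_front=.087,home=.087,cap_top=.136,tub=.018,runner=0).items():
    A=pinpoint('top',n)[:3];B=pinpoint('side',n)[:3]
    for x in A:print(n,'top',np.round(x['uv'],1),round(x['conf'],2),atz(a,x['uv'],z))
    for x in B:print(n,'side',np.round(x['uv'],1),round(x['conf'],2),atz(b,x['uv'],z))
cv2.imwrite('pics/c3.png',np.hstack([cv2.resize(x,(400,400),interpolation=cv2.INTER_CUBIC) for x in (a['image'][160:300,300:440],b['image'][150:290,230:370])])[:,:,::-1])
s=read_state();print(s['position'],s['joint_pos'])
E
```

```text
drawer_front top [360.5 246.3] 0.67 [ 0.5397 -0.0678  0.087 ]
drawer_front side [323.3 216. ] 0.98 [ 0.5402 -0.0676  0.087 ]
home top [360.  244.7] 0.94 [ 0.5431 -0.0666  0.087 ]
home side [324.6 215.9] 0.96 [ 0.5368 -0.0683  0.087 ]
home side [308.4 172. ] 0.21 [ 0.5918 -0.2664  0.087 ]
cap_top top [397.  205.6] 0.93 [ 0.6211 -0.1365  0.136 ]
cap_top side [292.1 181.3] 0.83 [ 0.6297 -0.1494  0.136 ]
cap_top side [278.  353.3] 0.41 [0.611  0.4243 0.136 ]
cap_top side [395.8 340.2] 0.35 [0.3763 0.3761 0.136 ]
tub top [343.3 207.8] 0.91 [ 0.6419 -0.0295  0.018 ]
tub top [390.8 220. ] 0.57 [ 0.6193 -0.1411  0.018 ]
tub side [285.9 242.3] 0.64 [ 0.6373 -0.0325  0.018 ]
runner top [460.9 308.8] 0.17 [ 0.4253 -0.3096  0.    ]
[0.4158 0.1239 0.3592] [-0.5221  0.6058  0.2693  2.0392 -0.3025  0.5338 -1.7592]
```

View pics/c3.png

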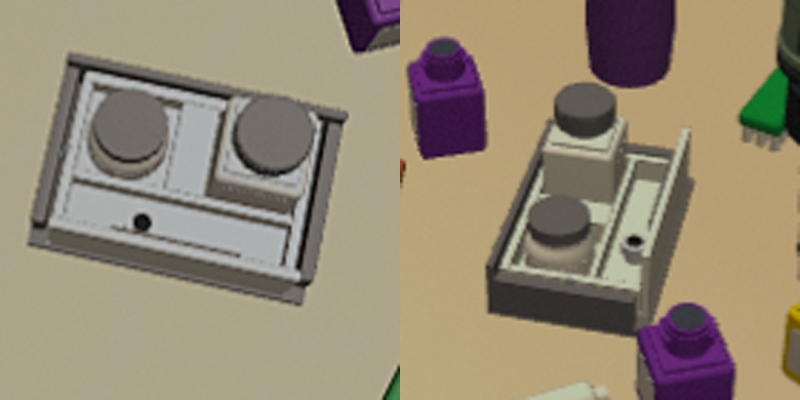

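The drawer is home, with its front at about (0.540,-0.068). The jar's cap is at crop (273,134), which is full-frame (396,207). I'll refine the cap axis once with a silhouette fit and move over it meanwhile.

```bash
python3 - <<'E'
from h import *
from scipy.ndimage import map_coordinates as mc
t=np.linspace(0,2*np.pi,90,endpoint=False)
def score(c,g,x,y):
    P=[[x+.029*np.cos(k),y+.029*np.sin(k),z] for z in (.112,.136) for k in t]
    uv=np.array([proj(c,p) for p in P[90:]]) # top rim
    m=uv.mean(0); r=lambda f: g_at(g,m+(uv-m)*f)
    return np.mean(np.abs(r(1.12)-r(.88)))
def g_at(g,uv): return mc(g,[uv[:,1],uv[:,0]],order=1)
for n in('top','side'):
    c=cam(n);g=cv2.GaussianBlur(cv2.cvtColor(c['image'],cv2.COLOR_RGB2GRAY),(0,0),.7).astype(float)
    R=sorted([(score(c,g,x,y),x,y) for x in np.arange(.612,.637,.002) for y in np.arange(-.150,-.122,.002)],reverse=True)[:5]
    print(n,np.round(R,3).tolist())
E
```

```text
top [[58.765, 0.616, -0.132], [56.157, 0.614, -0.132], [55.261, 0.616, -0.13], [54.327, 0.614, -0.13], [50.209, 0.618, -0.132]]
side [[37.107, 0.622, -0.134], [36.988, 0.624, -0.134], [36.739, 0.622, -0.132], [35.904, 0.624, -0.132], [35.762, 0.622, -0.136]]
```

{"name": "servo_tool", "arguments": {"increments": [{"x": 34,"y": -44,"z": 0,"ax": 0,"ay": 0,"az": 0},{"x": 34,"y": -44,"z": 0,"ax": 0,"ay": 0,"az": 0},{"x": 34,"y": -44,"z": 0,"ax": 0,"ay": 0,"az": 0},{"x": 34,"y": -44,"z": 0,"ax": 0,"ay": 0,"az": 0},{"x": 34,"y": -44,"z": 0,"ax": 0,"ay": 0,"az": 0},{"x": 34,"y": -44,"z": 0,"ax": 0,"ay": 0,"az": 0},{"x": 0,"y": 0,"z": 0,"ax": 0,"ay": 0,"az": 0}], "claw": 0}}

```text
time_s: 8.85
position: [0.6204, -0.1433, 0.3583]
tool_rot: [0.997, -0.078, -0.0, 0.001]
force: [-0.6, 0.1, -0.6]
gripper_width: 0.0851
grasp_force: 0.0
```

{"name": "servo_tool", "arguments": {"increments": [{"x": 1.5,"y": 9,"z": -27,"ax": 0,"ay": 0,"az": 0},{"x": 0,"y": 0,"z": -20,"ax": 0,"ay": 0,"az": 0},{"x": 0,"y": 0,"z": -15,"ax": 0,"ay": 0,"az": 0},{"x": 0,"y": 0,"z": -14,"ax": 0,"ay": 0,"az": 0},{"x": 0,"y": 0,"z": 0,"ax": 0,"ay": 0,"az": 0}]}}

```text
time_s: 9.48
position: [0.6211, -0.1308, 0.2825]
tool_rot: [0.997, -0.076, -0.001, -0.0]
force: [-0.9, -0.1, -0.5]
gripper_width: 0.0854
grasp_force: 0.0
```

```bash
python3 - <<'E'
from h import *
b=cam('side');a=cam('top');s=read_state();print(s['position'],s['joint_pos'])
cv2.imwrite('pics/c4.png',cv2.resize(b['image'][120:260,225:395],(728,600),interpolation=cv2.INTER_CUBIC)[:,:,::-1])
E
```

```text
[ 0.62134653 -0.13093944  0.28364852] [ 0.06630967  0.95829798  0.205065    1.38136085 -0.22896885  0.82453623
 -1.38015876]
```

View pics/c4.png

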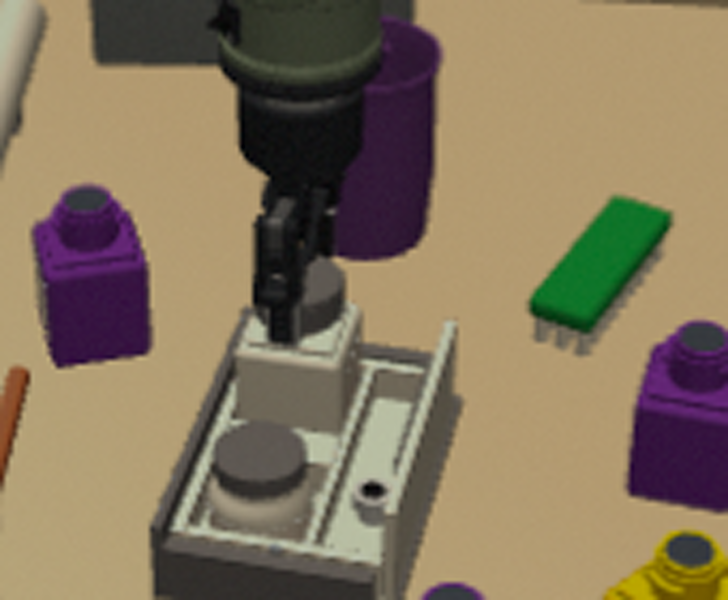

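```bash
python3 - <<'E'
from h import *
b=cam('side')
f=lambda P:np.round((proj(b,P)-[225,120])*728/170,0)
for x in (.612,.616,.621,.626):
    print(x,'cap R/L rim top',f([x-.029,-.134,.136]),f([x+.029,-.134,.136]),f([x-.029,-.134,.112]))
p=np.array([.6213,-.1309,0]);u=np.array([.153,.988,0])
for d in(.0427,.050,.057):
  for z in (.123,.110): print(d,z,f(p+u*d+[0,0,z]),f(p+u*d+[-.011,0,z]),f(p+u*d+[.011,0,z]))
g=b['image'][:,:,:].astype(int)
for r in (186,190,194): print(r,[tuple(v) for v in g[r,284:312:1]])
E
```

```text
0.612 cap R/L rim top [360. 280.] [267. 276.] [359. 311.]
0.616 cap R/L rim top [353. 280.] [261. 276.] [353. 311.]
0.621 cap R/L rim top [345. 280.] [253. 275.] [345. 310.]
0.626 cap R/L rim top [337. 279.] [245. 275.] [337. 310.]
0.0427 0.123 [282. 337.] [300. 338.] [265. 337.]
0.0427 0.11 [282. 354.] [300. 355.] [265. 353.]
0.05 0.123 [280. 344.] [297. 345.] [262. 344.]
0.05 0.11 [280. 361.] [297. 362.] [262. 360.]
0.057 0.123 [277. 351.] [295. 352.] [259. 350.]
0.057 0.11 [277. 368.] [295. 369.] [259. 367.]
186 [(np.int64(22), np.int64(23), np.int64(23)), (np.int64(18), np.int64(18), np.int64(21)), (np.int64(16), np.int64(20), np.int64(21)), (np.int64(29), np.int64(29), np.int64(31)), (np.int64(28), np.int64(28), np.int64(30)), (np.int64(28), np.int64(30), np.int64(30)), (np.int64(29), np.int64(29), np.int64(30)), (np.int64(25), np.int64(24), np.int64(24)), (np.int64(17), np.int64(19), np.int64(19)), (np.int64(15), np.int64(15), np.int64(16)), (np.int64(20), np.int64(20), np.int64(20)), (np.int64(50), np.int64(48), np.int64(43)), (np.int64(94), np.int64(88), np.int64(82)), (np.in
[... 2493 characters left out ...]
8), np.int64(45)), (np.int64(51), np.int64(48), np.int64(46)), (np.int64(52), np.int64(48), np.int64(46)), (np.int64(50), np.int64(45), np.int64(45)), (np.int64(49), np.int64(47), np.int64(43)), (np.int64(48), np.int64(45), np.int64(41)), (np.int64(51), np.int64(48), np.int64(43)), (np.int64(66), np.int64(65), np.int64(60)), (np.int64(108), np.int64(105), np.int64(95)), (np.int64(155), np.int64(151), np.int64(129)), (np.int64(183), np.int64(185), np.int64(158)), (np.int64(168), np.int64(162), np.int64(139)), (np.int64(135), np.int64(125), np.int64(105)), (np.int64(131), np.int64(115), np.int64(89)), (np.int64(179), np.int64(155), np.int64(113)), (np.int64(179), np.int64(154), np.int64(113))]
```

{"name": "servo_tool", "arguments": {"increments": [{"x": 0.5,"y": -2,"z": -5,"ax": 0,"ay": 0,"az": 0},{"x": 0,"y": 0,"z": 0,"ax": 0,"ay": 0,"az": 0}]}}

```text
time_s: 9.88
position: [0.6217, -0.1331, 0.278]
tool_rot: [0.997, -0.076, -0.0, -0.0]
force: [-0.1, 0.7, 0.0]
gripper_width: 0.0853
grasp_force: 0.0
```

{"name": "servo_tool", "arguments": {"increments": [{"x": 0,"y": 0,"z": 0,"ax": 0,"ay": 0,"az": 0},{"x": 0,"y": 0,"z": 0,"ax": 0,"ay": 0,"az": 0},{"x": 0,"y": 0,"z": 0,"ax": 0,"ay": 0,"az": 0},{"x": 0,"y": 0,"z": 0,"ax": 0,"ay": 0,"az": 0},{"x": 0,"y": 0,"z": 0,"ax": 0,"ay": 0,"az": 0}], "claw": 1}}

```text
time_s: 10.5
position: [0.6217, -0.1333, 0.2787]
tool_rot: [0.997, -0.076, 0.0, 0.0]
force: [-2.3, -2.5, 5.9]
gripper_width: 0.0571
grasp_force: 63.0
```

{"name": "servo_tool", "arguments": {"increments": [{"x": 0,"y": 0,"z": 0,"ax": 0,"ay": 0,"az": 5},{"x": 0,"y": 0,"z": 0,"ax": 0,"ay": 0,"az": 5},{"x": 0,"y": 0,"z": 0,"ax": 0,"ay": 0,"az": 5},{"x": 0,"y": 0,"z": 0,"ax": 0,"ay": 0,"az": 5}]}}

```text
time_s: 11.0
position: [0.6218, -0.1331, 0.2785]
tool_rot: [0.995, 0.1, 0.0, 0.0]
force: [-0.5, -1.3, 2.5]
gripper_width: 0.0569
grasp_force: 63.1
```

```bash
python3 -c "
from h import *
s=read_state();print(s['force'],s['torque'],s['position'],s['joint_pos'][6],s['gripper_width'])"
```

```text
[-0.51867143 -1.26019963  2.5245555 ] [-0.18200291  0.07693787 -0.30751907] [ 0.62181567 -0.13311038  0.27851962] -1.1131363970720534 0.05685117368125483
```

{"name": "servo_tool", "arguments": {"increments": [{"x": 0,"y": 0,"z": 0,"ax": 0,"ay": 0,"az": 6},{"x": 0,"y": 0,"z": 0,"ax": 0,"ay": 0,"az": 6},{"x": 0,"y": 0,"z": 0,"ax": 0,"ay": 0,"az": 6},{"x": 0,"y": 0,"z": 0,"ax": 0,"ay": 0,"az": 6},{"x": 0,"y": 0,"z": 0,"ax": 0,"ay": 0,"az": 6}]}}

```text
time_s: 11.62
position: [0.6218, -0.133, 0.2786]
tool_rot: [0.935, 0.354, 0.0, 0.0]
force: [-0.2, -1.2, 5.2]
gripper_width: 0.0569
grasp_force: 63.4
```

{"name": "servo_tool", "arguments": {"increments": [{"x": 0,"y": 0,"z": 0,"ax": 0,"ay": 0,"az": 6},{"x": 0,"y": 0,"z": 0,"ax": 0,"ay": 0,"az": 6},{"x": 0,"y": 0,"z": 0,"ax": 0,"ay": 0,"az": 6},{"x": 0,"y": 0,"z": 0,"ax": 0,"ay": 0,"az": 6},{"x": 0,"y": 0,"z": 0,"ax": 0,"ay": 0,"az": 3},{"x": 0,"y": 0,"z": 0,"ax": 0,"ay": 0,"az": 0}]}}

```text
time_s: 12.38
position: [0.622, -0.1337, 0.2797]
tool_rot: [0.827, 0.562, 0.001, 0.001]
force: [-2.4, -5.8, 19.4]
gripper_width: 0.0567
grasp_force: 64.9
```

```bash
python3 -c "
from h import *
s=read_state();print(s['force'],s['torque'],s['position'],s['joint_pos'][6],s['gripper_width'])"
```

```text
[-2.40854519 -5.81402962 19.36212112] [-0.90482386  0.65851233  0.08799693] [ 0.62201214 -0.13374356  0.27971256] -0.3657840768243038 0.056668030834537565
```

The thread has let go: the seal pushes up with about 19 N and the turning torque has vanished. Now I'll lift straight up.

{"name": "servo_tool", "arguments": {"increments": [{"x": 0,"y": 0,"z": 2,"ax": 0,"ay": 0,"az": 0},{"x": 0,"y": 0,"z": 3,"ax": 0,"ay": 0,"az": 0},{"x": 0,"y": 0,"z": 0,"ax": 0,"ay": 0,"az": 0}]}}

```text
time_s: 12.75
position: [0.6218, -0.1329, 0.2834]
tool_rot: [0.827, 0.562, 0.0, 0.0]
force: [1.8, -2.7, 1.9]
gripper_width: 0.0572
grasp_force: 64.2
```

{"name": "servo_tool", "arguments": {"increments": [{"x": 0,"y": 0,"z": 5,"ax": 0,"ay": 0,"az": 0},{"x": 0,"y": 0,"z": 5,"ax": 0,"ay": 0,"az": 0},{"x": 0,"y": 0,"z": 0,"ax": 0,"ay": 0,"az": 0}]}}

```text
time_s: 13.12
position: [0.6218, -0.1327, 0.2936]
tool_rot: [0.827, 0.562, 0.0, 0.0]
force: [0.2, 0.1, 0.1]
gripper_width: 0.0569
grasp_force: 63.9
```

{"name": "servo_tool", "arguments": {"increments": [{"x": 0,"y": 0,"z": 9,"ax": 0,"ay": 0,"az": 0},{"x": 0,"y": 0,"z": 9,"ax": 0,"ay": 0,"az": 0},{"x": 0,"y": 0,"z": 9,"ax": 0,"ay": 0,"az": 0},{"x": 0,"y": 0,"z": 0,"ax": 0,"ay": 0,"az": 0},{"x": 0,"y": 0,"z": 0,"ax": 0,"ay": 0,"az": 0}]}}

```text
time_s: 13.75
position: [0.6217, -0.1328, 0.32]
tool_rot: [0.827, 0.562, -0.0, -0.0]
force: [1.1, -0.7, -0.1]
gripper_width: 0.0569
grasp_force: 63.9
```

```bash
python3 - <<'E'
from h import *
np.set_printoptions(precision=4,suppress=True)
b=cam('side');s=read_state();print(s['position'],s['tool_rot'],s['force'])
for n,z in dict(drawer_front=.087,home=.087,mouth=.132,cap_top=.178,cap=.154).items():
    for x in pinpoint('side',n)[:2]:print(n,np.round(x['uv'],1),round(x['conf'],2),atz(b,x['uv'],z))
cv2.imwrite('pics/c5.png',cv2.resize(b['image'][120:260,225:395],(728,600),interpolation=cv2.INTER_CUBIC)[:,:,::-1])
f=lambda P:np.round((proj(b,P)-[225,120])*728/170,0)
for P in ([.6218,-.1327,.132],[.6218,-.1327,.154],[.6218,-.1327,.178]):print(P,f(P))
E
```

```text
[ 0.6217 -0.1328  0.3199] [ 0.8274  0.5616 -0.0002 -0.0002] [ 0.4989 -0.2963  0.3824]
drawer_front [323.9 218.4] 0.91 [ 0.5382 -0.0578  0.087 ]
home [323.7 216.3] 0.57 [ 0.5391 -0.0664  0.087 ]
mouth [386.9 248.2] 0.94 [0.3829 0.0959 0.132 ]
mouth [245.2 164.4] 0.81 [ 0.7693 -0.2257  0.132 ]
cap_top [289.8 172.4] 0.69 [ 0.6341 -0.1311  0.178 ]
cap [293.1 180.8] 0.88 [ 0.6251 -0.1271  0.154 ]
[0.6218, -0.1327, 0.132] [298. 284.]
[0.6218, -0.1327, 0.154] [298. 255.]
[0.6218, -0.1327, 0.178] [298. 224.]
```

View pics/c5.png

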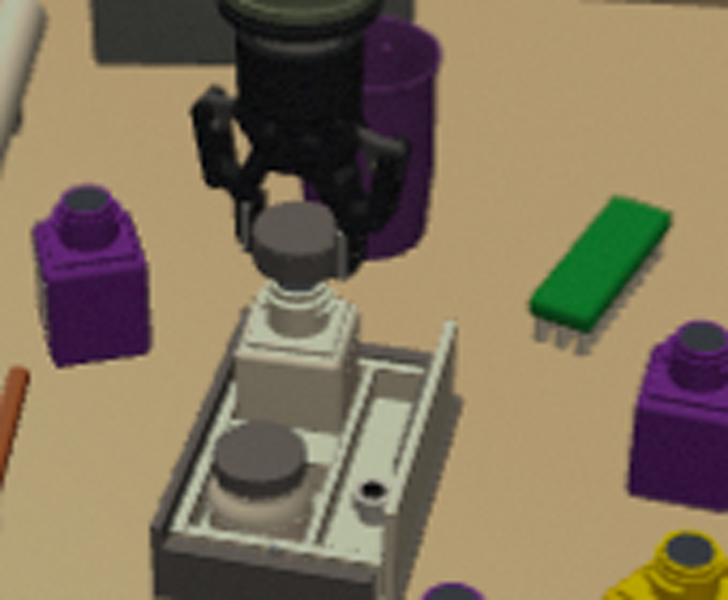

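The picture shows the cap held level in the fingers at crop (296,240), straight above the open neck at (300,290). The jar is in its well, the drawer is home, and everything else is undisturbed.

```bash
python3 -c "
from station import *
print(sign_off())"
```

```text
the job is handed in; nothing more can be done
None
```

The drawer is pushed home onto its catch, and the jar's cap is unscrewed and held level about 2 cm straight above the open neck. I handed the job in at about 14 s, well inside the 48 s limit; no verdict came back.

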